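# Hook and swing a filter cassette into the kitchen air purifier

### The job

Fit the filter cassette that lies on the chopping board into the open bay on top of the white air purifier: hold it tilted, slide its orange lip under the orange ledge at the far end of the bay as far as it goes, then swing the grip end down until it clicks under the steel roller and lies flat in the bay. Be gentle, the lip must not be forced (pressing it into the purifier with more than 25 N would break it), and leave the other things on the worktop where they are.

Things in the scene. Friction and masses are not known exactly. Their poses are not given: they have to be found in the camera images.
- bay (a point): Middle of the seat in the bay on top of the purifier, fixed to the case, 80 mm above the worktop; a fitted cassette's underside rests at this height. x points level to the orange ledge end (away from the robot, give or take yaw), z up. The grey frame in the bay, 127 mm wide, carries ledge, stop, side cheeks (115 mm apart), front wall and roller; home, the cassette has 2 mm play along x, 2.5 mm to each side.
- bay_ledge (a point): Nominal near edge of the orange ledge, at its underside, 70 mm along x from bay and 13 mm above the seat; the ledge is 5 mm thick. Below it is the slot for the lip, ending at a stop 20 mm further along x. NOT EXACT: this point is fixed to the case, but the frame with all its parts stands up to 8 mm further in or out along x and stays there; that offset is not reported, so feel for the stop.
- bay_roller (a point): Nominal foremost point of the sprung steel roller (10 mm thick, 36 mm long) in the front wall: -78 mm along x from bay, 11.7 mm above the seat; same unknown offset as bay_ledge. The wall's inner face is at -82 mm, its top 12 mm above the seat. The cassette's front edge goes down past the roller with about 4 to 8 N at that edge, and the roller snaps over it. Below, the edge lands on a rubber strip level with the seat that gives 3 mm, 4 N per mm.
- cassette_grip (a point): Centre of the grey grip rib of the loose filter cassette (about 200 g), 27 mm above its underside, 19 mm above its panel's top face. Rib: 18 mm thick (along x), 60 mm wide (y), 38 mm high. x points along the cassette to its orange lip, z up out of its top. The white panel, 144 (x) x 110 (y) x 8 mm, runs from 55 mm behind this point to 89 mm ahead; the lip goes on to 115 mm ahead.
- purifier: White kitchen air purifier, case 250 (x) x 170 (y) x 89 mm, fixed, ledge top at 98 mm; origin on the worktop under its middle; axes as point bay.
- cassette_lip (a point): Middle of the tip of the cassette's orange lip, half-way through its thickness (the lip is 26 mm long, 80 mm wide, 4 mm thick, flush with the cassette's underside). Axes as cassette_grip.
- cassette_mid (a point): Point in the middle of the cassette's width, 90 mm behind the tip of its lip and 80 mm ahead of its opposite (front) edge, 4 mm above its underside. Axes as cassette_grip. Home and flat it is 4 mm above the seat and on the bay's middle (give or take the frame's offset).
- board: Wooden chopping board 190 x 280 x 22 mm, fixed, on which the cassette starts; origin at the centre of its underside.
- cassette: The cassette, origin at the middle of its underside, 4 mm below cassette_mid; axes as cassette_grip.
- mug: Striped mug, 65 x 88 x 50 mm, a bystander; origin under its centre.
- tin: Small tin, 57 mm across, 72 mm high, a bystander; origin under its centre.
- salt_pot: Salt pot with a pointed lid, 68 mm across, 72 mm high, a bystander; origin under its centre.
- jar: Glass jar with a green lid, 65 mm across, 90 mm high, a bystander; origin under its centre.

How it is judged:
On the way:
1. the lip is under the ledge while the cassette is tilted (x of cassette_lip in the frame of bay above 0.08 m and z of cassette_lip in the frame of bay between -0.002 and 0.013 m and angle between cassette_mid's own z axis and vertical between 0.12 and 0.6 rad), for 0.1 s.
At the end, for the whole second after the job is handed in: The cassette lies flat in the bay (within 0.03 rad of level, its mid point 1 to 6.5 mm above the seat and within 12.5 mm of the bay's middle), lip under the ledge, front edge under the roller, at rest and released (z of cassette_mid in the frame of bay between 0.001 and 0.0065 m and x of cassette_lip in the frame of bay above 0.0785 m and horizontal distance between cassette_mid and bay below 0.0125 m and angle between cassette_mid's own z axis and vertical below 0.03 rad and linear speed of cassette below 0.01 m/s); the robot touches nothing.
It fails at once if the cassette is pressed against the purifier with more than 25 N in all (contact force between cassette and purifier above 25 N).
It fails at once if a bystander (mug, tin, salt pot, jar) is shifted by more than 15 mm (distance of any of mug, tin, salt_pot, jar from where it was at the start of the episode above 0.015 m).
It also fails if it takes over 56 s, if anything falls off the work surface, if the arm or the gripper's body presses on something with over 40 N, if the wrist force passes 120 N, or if a joint passes its speed limit or range.

### The arm

A 6-joint arm with a two-finger parallel gripper is mounted at the origin on a cart in front of the work surface, level with it; the furniture and walls round the work are solid. World frame = base frame: x ahead of the robot, y to its left, z up, the work surface at z = 0. Lengths are in m, angles in rad, forces in N, time in s.
With the tool pointing down it reaches from about 0.35 to 0.775 m from the base axis. Payload 7.3 kg.
Tool frame: the origin (TCP) lies between the finger pads; the fingertips stand 8 mm ahead of it and the grasp point (between the pads) lies 11 mm behind it (robot.nose_length is the distance from the TCP to the fingertips, in m); z points along the fingers, y is the line along which they close (so a half turn about z gives the same grasp; the last joint's range is limited). The gripper opens to 92 mm and grips with 3 to 60 N. Pads are 19 mm wide; open, the fingers measure 130 mm over their backs; the gripper's body (75 mm by 190 mm) begins 47 mm behind the grasp point.
Start: joints at [1.183, 0.342, 1.524, -0, 1.275, -0.146], TCP at [0.126, 0.51, 0.235] pointing down, gripper open.
Joint ranges: [-2.53, 2.53], [-0.77, 2.02], [0.04, 2.7], [-1, 4.14], [0.28, 2.66], [-3.11, 3.11]. Speed limits (rad/s): [2.57, 2.57, 3.14, 3.14, 3.14, 3.14].

### API

Orientations are given as [roll, pitch, yaw] about the fixed x, y, z axes, in that order (R = Rz(yaw) Ry(pitch) Rx(roll)).
In Python, from cell import robot gives the robot as it stands. The module is installed in compiled form; this text tells all that it offers.
- The arm moves only by the shell command python3 -m jog 'ROWS' [FORCE]. ROWS is JSON, a list that holds one entry, the list of rows, each a list of 5 numbers: the gripper's target within -1 to 1 (fully open at 1, half-way at 0, shut at -1), then the shift along the tool's x, y, z in m, then the turn about the tool's z in rad. A call has 1 to 5 rows; each row is the pose to reach, as a shift and turn from the pose commanded when the call began, along the tool's axes at that moment; what a row does not reach only later rows make up. A row lasts 1/12 s, in which the tool goes at most 41.7 mm and 7.16 degrees, less where a joint would pass 70% of its speed; a pose out of reach is approached as far as the arm can. A call with a gripper value outside its range is refused whole. The fingers move at their own pace and stop on an object; FORCE is the grip in N (left out, the last holds). Time passes only in rows, so rows that repeat a pose let the fingers close. It gives the time, the measured TCP pose, the force, the opening and the grip force at its end, in the units of the state.
- robot.observe(): the state, without advancing time (a new reading comes with each control period).
- robot.read_camera(name): name is "scene" or "top"; returns the picture (384x512x3 uint8, red, green, blue); there is no depth.
- robot.camera_model(name): a dict with "camera_matrix" (3x3 intrinsics, pixels), "position" and "attitude" of the camera in the world. Camera axes: x right, y down, z forward; pixel columns grow to the right and rows downward; lengths in m; the calibration is good to about 2 mm. A picture is of the moment at which its call begins. camera_model takes no time and is no camera call.
- robot.hand_in(): hands the job in; it is judged then, once.
The state is a dict: "time": time; "qpos": joint angles; "qvel": joint speeds; "joint_efforts": joint torques, N m; "tool_pos": TCP position; "tool_rot": TCP orientation; "contact_force": force on the tool from outside, world axes, zero at the start; "torque": the same for the moment, N m; "opening": finger opening in m; "grip_force": force on a finger pad.
Only numpy, scipy, OpenCV 4.12 (cv2) and the standard library are available. Lean on these libraries where they do the work, as an engineer would, in place of code of your own. Each camera call takes 0.05 s, during which the arm holds its last target. There are 200 camera calls.

## Working session

There is one attempt and no reset: what is moved stays moved. The work goes in short steps, Python scripts to look and compute and a shell command to move; the robot and the scene stay as the last step left them, time stands still between calls to the robot, and variables do not carry over. Pictures are saved under pics/ and viewed, at most 10 in all, crops included, and the job is handed in when it is done.

```bash
mkdir -p pics
python3 - <<'E'
from cell import robot
import cv2, numpy as np
for n in("scene","top"):
    im=robot.read_camera(n); cv2.imwrite(f"pics/{n}0.png",im[:,:,::-1])
    m=robot.camera_model(n); print(n,{k:np.round(v,4).tolist() for k,v in m.items()})
o=robot.observe();print(o)
E
```

```text
scene {'camera_matrix': [[455.7246, 0.0, 257.1271], [0.0, 455.7246, 196.8808], [0.0, 0.0, 1.0]], 'position': [-0.0852, -0.5214, 1.1005], 'attitude': [-2.4608, -0.0002, -0.9525]}
top {'camera_matrix': [[432.6512, 0.0, 258.3831], [0.0, 432.6512, 192.2252], [0.0, 0.0, 1.0]], 'position': [0.2683, -0.0666, 1.4795], 'attitude': [-2.9108, -0.005, -1.5684]}
{'time': 0.1, 'qpos': array([ 1.18303131e+00,  3.42650327e-01,  1.52487820e+00, -2.48625219e-05,
        1.27541429e+00, -1.46021383e-01]), 'qvel': array([ 0.00125837, -0.00234615, -0.00140309, -0.00072371, -0.00234885,
        0.00138638]), 'joint_efforts': array([ 2.83793910e-03, -4.32005811e+01, -2.44694871e+01,  7.19965110e-02,
        5.26851055e-02, -7.25234759e-05]), 'tool_pos': array([0.12555018, 0.5094186 , 0.23413098]), 'tool_rot': array([-3.14025340e+00, -1.72929455e-04,  2.89985616e+00]), 'contact_force': array([-1.05362735,  0.35199823,  0.70243467]), 'torque': array([ 0.02342005,  0.05079184, -0.00355651]), 'grip_force': 0.0, 'opening': 0.09166583571550171}
```

View pics/scene0.png

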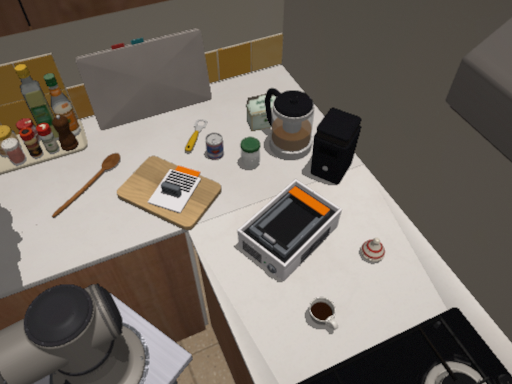

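View pics/top0.png

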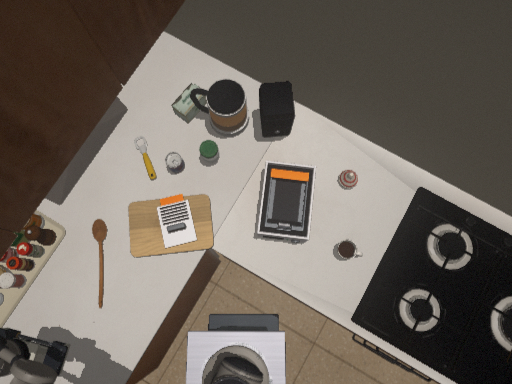

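```bash
cat > h.py <<'E'
import cv2, numpy as np
from scipy.spatial.transform import Rotation as R
from cell import robot
def ray(n,uv,z):
    m=robot.camera_model(n);K=m["camera_matrix"];p=np.array(m["position"])
    A=R.from_euler("xyz",m["attitude"]).as_matrix()
    uv=np.atleast_2d(uv).astype(float)
    d=np.c_[uv,np.ones(len(uv))]@np.linalg.inv(K).T@A.T
    return p+d*((z-p[2])/d[:,2])[:,None]
def rect(P):  # min area rect of world xy points: centre, sizes(long,short), dir of long
    c,s,a=cv2.minAreaRect((P[:,:2]*1000).astype(np.float32)); 
    if s[0]<s[1]: s=s[::-1];a+=90
    return np.round(c,1),np.round(s,1),round(((a+90)%180)-90,1)
def blobs(mask,amin):
    cs,_=cv2.findContours(mask.astype(np.uint8),cv2.RETR_EXTERNAL,cv2.CHAIN_APPROX_NONE)
    return [c[:,0] for c in cs if cv2.contourArea(c)>amin]
def orange(im):
    h=cv2.cvtColor(im,cv2.COLOR_RGB2HSV);return (h[...,0]>5)&(h[...,0]<20)&(h[...,1]>200)&(h[...,2]>150)
E
python3 - <<'E'
from h import *
for n in("scene","top"):
    im=cv2.imread(f"pics/{n}0.png")[:,:,::-1].copy()
    for b in blobs(orange(im),60):
        c=b.mean(0);print(n,c.round(0),cv2.contourArea(b),"z26",rect(ray(n,b,.026)),"z98",rect(ray(n,b,.098)))
    h=cv2.cvtColor(im,cv2.COLOR_RGB2HSV); w=(h[...,1]<40)&(h[...,2]>150)
    x0,y0,x1,y1=(125,190,215,260) if n=="top" else (115,150,225,230)
    mm=np.zeros_like(w);mm[y0:y1,x0:x1]=w[y0:y1,x0:x1]
    mm=cv2.morphologyEx(mm.astype(np.uint8),cv2.MORPH_CLOSE,np.ones((3,3)))
    for b in blobs(mm,200): print(n,"white",b.mean(0).round(),rect(ray(n,b,.030)))
im=cv2.imread("pics/top0.png");a=cv2.resize(im[185:265,120:220],None,fx=4,fy=4,interpolation=2);b=cv2.resize(im[150:250,250:325],None,fx=4,fy=4,interpolation=2)
a=cv2.copyMakeBorder(a,0,80,0,0,0);cv2.imwrite("pics/c0.png",np.hstack([a,b]))
E
```

```text
scene [309. 200.] 326.5 z26 (array([ 704.4, -150.6]), array([132.9,  32. ]), 82.9) z98 (array([ 651.5, -175.4]), array([124. ,  29.9]), 82.9)
scene [187. 171.] 78.5 z26 (array([581.6, 226.3]), array([76.9, 18.1]), -75.9) z98 (array([537. , 176.2]), array([71.7, 16.9]), -75.9)
scene white [171. 189.] (array([491. , 233.9]), array([373.8, 317.1]), -54.6)
top [171. 199.] 98.0 z26 (array([584.1, 226.8]), array([76. , 18.9]), -75.3) z98 (array([568.4, 212.2]), array([72.2, 18. ]), -75.3)
top [288. 174.] 123.0 z26 (array([ 673.4, -179. ]), array([125.5,  28. ]), 83.4) z98 (array([ 653.3, -173.4]), array([119.3,  26.6]), 83.4)
top white [176. 224.] (array([500.6, 204.4]), array([143.3, 108.8]), 14.6)
top white [168. 224.] (array([497.9, 230.2]), array([310.5, 235.5]), -89.8)
```

View pics/c0.png

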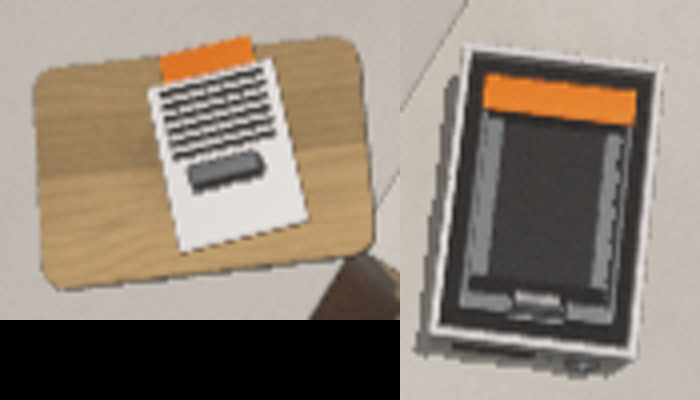

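```bash
cat >> h.py <<'E'
def go(x,y,z,yaw):  # shift in tool axes to world TCP target, yaw in deg
    o=robot.observe();r=R.from_euler("xyz",o["tool_rot"])
    d=r.inv().apply(np.array([x,y,z])-o["tool_pos"])
    t=-(yaw-np.degrees(o["tool_rot"][2])+180)%360-180
    t=-((yaw-np.degrees(o["tool_rot"][2])+180)%360-180)
    print("t",round(o["time"],2),"shift",d.round(4),"turn",round(np.radians(t),3),"F",o["contact_force"].round(1),"rot",o["tool_rot"].round(3),"open",round(o["opening"],4),"grip",round(o["grip_force"],1))
E
python3 - <<'E'
from h import *
c=ray("top",[[266.5,161.3],[315.5,166.5],[308.5,239.5],[256.8,233]],.089)
print(c.round(4));print("centre",c.mean(0).round(4),[np.linalg.norm(c[i]-c[i-1]).round(3) for i in range(4)], [np.degrees(np.arctan2(*(c[i]-c[j])[1::-1])).round(1) for i,j in((0,3),(1,2))])
im=cv2.imread("pics/top0.png")[:,:,::-1].copy()
b=[b for b in blobs(orange(im),60) if b[:,0].mean()>250][0]
P=ray("top",b,.098)[:,:2];u=np.array([np.cos(np.radians(-6.8)),np.sin(np.radians(-6.8))])
v=np.array([-u[1],u[0]]);s=(P-c.mean(0)[:2])
print("ledge x",(s@u).min(),(s@u).max(),"y",(s@v).min(),(s@v).max())
go(.484,.200,.15,194.6)
E
```

```text
[[ 0.7018 -0.0998  0.089 ]
 [ 0.6843 -0.2639  0.089 ]
 [ 0.4392 -0.2346  0.089 ]
 [ 0.4597 -0.068   0.089 ]]
centre [ 0.5713 -0.1666  0.089 ] [np.float64(0.244), np.float64(0.165), np.float64(0.247), np.float64(0.168)] [np.float64(-7.5), np.float64(-6.8)]
ledge x 0.06886813790262526 0.09567767861100929 y -0.05671856579467802 0.0625225386954212
t 0.1 shift [-0.4221 -0.2145  0.0843] turn -0.497 F [-1.1  0.4  0.7] rot [-3.14 -0.    2.9 ] open 0.0917 grip 0.0
```

```bash
P='python3 -m jog'; $P '[[[1,-0.18,-0.09,0,0],[1,-0.18,-0.09,0,0],[1,-0.18,-0.09,0,0],[1,-0.18,-0.09,0,0],[1,-0.18,-0.09,0,0]]]'
python3 -m jog '[[[1,-0.18,-0.09,0,0],[1,-0.18,-0.09,0,0],[1,-0.18,-0.09,0,0],[1,-0.18,-0.09,0,0],[1,-0.18,-0.09,0,0]]]'
python3 -m jog '[[[1,-0.06,-0.035,0.084,-0.497],[1,-0.06,-0.035,0.084,-0.497],[1,-0.06,-0.035,0.084,-0.497],[1,-0.06,-0.035,0.084,-0.497],[1,-0.06,-0.035,0.084,-0.497]]]'
python3 - <<'E'
from h import *
go(.484,.200,.046,194.6)
E
```

```text
time: 0.52
tool_pos: [0.2802, 0.3773, 0.2345]
tool_rot: [-3.141, 0.0, 2.9]
contact_force: [0.9, 0.5, -0.2]
opening: 0.0919
grip_force: 0.0
time: 0.93
tool_pos: [0.4338, 0.2466, 0.2345]
tool_rot: [-3.141, 0.0, 2.899]
contact_force: [1.1, 0.7, 0.5]
opening: 0.0922
grip_force: 0.0
time: 1.35
tool_pos: [0.4816, 0.1992, 0.1488]
tool_rot: [3.141, -0.004, -2.884]
contact_force: [-1.1, -0.0, 0.1]
opening: 0.0921
grip_force: 0.0
t 1.35 shift [-2.900e-03  1.000e-04  1.028e-01] turn 0.003 F [-1.1 -0.   0.1] rot [ 3.141 -0.004 -2.884] open 0.0921 grip 0.0
```

```bash
python3 -m jog '[[[1,-0.003,0,0.04,0],[1,-0.003,0,0.07,0],[1,-0.003,0,0.09,0],[1,-0.003,0,0.1025,0],[1,-0.003,0,0.1025,0]]]'
python3 -m jog '[[[-1,0,0,0,0],[-1,0,0,0,0],[-1,0,0,0,0],[-1,0,0,0,0],[-1,0,0,0,0]]]' 6
python3 - <<'E'
from h import *
go(.484,.200,.046,194.6)
E
```

```text
time: 1.77
tool_pos: [0.4832, 0.2013, 0.0462]
tool_rot: [3.141, -0.004, -2.889]
contact_force: [-0.3, -0.4, 0.4]
opening: 0.0918
grip_force: 0.0
time: 2.18
tool_pos: [0.4854, 0.2014, 0.0491]
tool_rot: [3.142, 0.002, -2.887]
contact_force: [-0.1, -0.1, 0.1]
opening: 0.0628
grip_force: 0.0
t 2.18 shift [ 0.0017 -0.001   0.0031] turn 0.0 F [-0.1 -0.1  0.1] rot [ 3.142e+00  2.000e-03 -2.887e+00] open 0.0628 grip 0.0
```

```bash
python3 -m jog '[[[-1,0,0,0,0],[-1,0,0,0,0],[-1,0,0,0,0]]]' 6
python3 -m jog '[[[-1,0,0,-0.01,0],[-1,0,0,-0.03,0],[-1,0,0,-0.05,0],[-1,0,0,-0.07,0],[-1,0,0,-0.08,0]]]'
python3 -m jog '[[[-1,0,0,-0.04,0],[-1,0,0,-0.04,0],[-1,0,0,-0.04,0],[-1,0,0,-0.04,0],[-1,0,0,-0.04,0]]]'
python3 - <<'E'
from h import *
go(.484,.200,.046,194.6)
ims=[]
for n,s in(("scene",(100,100,260,220)),("top",(110,150,270,270))):
    im=robot.read_camera(n);cv2.imwrite(f"pics/{n}1.png",im[:,:,::-1])
    x0,y0,x1,y1=s;ims.append(cv2.resize(im[y0:y1,x0:x1,::-1],None,fx=2.5,fy=2.5,interpolation=2))
cv2.imwrite("pics/c1.png",np.hstack(ims))
E
```

```text
time: 2.43
tool_pos: [0.4853, 0.2014, 0.049]
tool_rot: [3.141, 0.001, -2.887]
contact_force: [-0.5, 1.7, 6.4]
opening: 0.06
grip_force: 6.0
time: 2.85
tool_pos: [0.4857, 0.2014, 0.1308]
tool_rot: [3.142, 0.003, -2.887]
contact_force: [0.4, 1.4, -1.4]
opening: 0.0597
grip_force: 6.0
time: 3.27
tool_pos: [0.4839, 0.2009, 0.1669]
tool_rot: [3.142, -0.003, -2.886]
contact_force: [0.4, -0.1, -1.3]
opening: 0.0598
grip_force: 6.0
t 3.27 shift [-0.0002 -0.0009  0.1209] turn 0.0 F [ 0.4 -0.1 -1.3] rot [ 3.142e+00 -3.000e-03 -2.886e+00] open 0.0598 grip 6.0
```

View pics/c1.png

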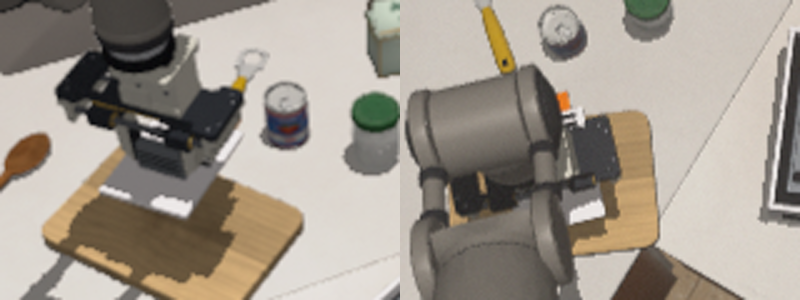

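```bash
cat >> h.py <<'E'
def tri(us,ut):
    a0,a1=ray("scene",us,0)[0],ray("scene",us,.3)[0];b0,b1=ray("top",ut,0)[0],ray("top",ut,.3)[0]
    da,db=a1-a0,b1-b0;s=np.linalg.lstsq(np.c_[da,-db],b0-a0,rcond=None)[0]
    p,q=a0+s[0]*da,b0+s[1]*db;return ((p+q)/2).round(4),round(np.linalg.norm(p-q),4)
E
python3 - <<'E'
from h import *
print(tri((176.8,184.8),(191.6,236)),tri((196,155.5),(184,197.2)))
for n in("scene","top"):
    im=cv2.imread(f"pics/{n}1.png")[:,:,::-1].copy()
    for b in blobs(orange(im),2): print(n,b.mean(0).round(1),b.min(0),b.max(0))
E
```

```text
(array([0.4444, 0.1298, 0.1526]), np.float64(0.0086)) (array([0.5655, 0.1608, 0.1479]), np.float64(0.0031))
scene [308.8 200.3] [289 187] [329 214]
scene [ 25.2 132. ] [ 20 128] [ 31 135]
top [ 12.3 262.4] [  7 257] [ 18 268]
top [174.7 189.8] [173 187] [176 193]
top [285.4 172.3] [271 169] [299 176]
```

```bash
python3 -m jog '[[[-1,0,0,0,0],[-1,0,0,0,0],[-1,0,0,-0.04,0],[-1,0,0,-0.04,0],[-1,0,0,-0.04,0]]]' 3
python3 - <<'E'
from h import *
go(.484,.200,.046,194.6)
ims=[]
for n,s in(("scene",(100,100,260,220)),("top",(110,150,270,270))):
    im=robot.read_camera(n);cv2.imwrite(f"pics/{n}2.png",im[:,:,::-1])
    x0,y0,x1,y1=s;ims.append(cv2.resize(im[y0:y1,x0:x1,::-1],None,fx=2.5,fy=2.5,interpolation=2))
cv2.imwrite("pics/c2.png",np.hstack(ims))
E
```

```text
time: 3.78
tool_pos: [0.486, 0.2015, 0.2098]
tool_rot: [3.142, 0.004, -2.886]
contact_force: [-0.7, 0.0, -2.3]
opening: 0.0599
grip_force: 3.0
t 3.78 shift [ 0.003  -0.001   0.1638] turn 0.0 F [-0.7  0.  -2.3] rot [ 3.142  0.004 -2.886] open 0.0599 grip 3.0
```

View pics/c2.png

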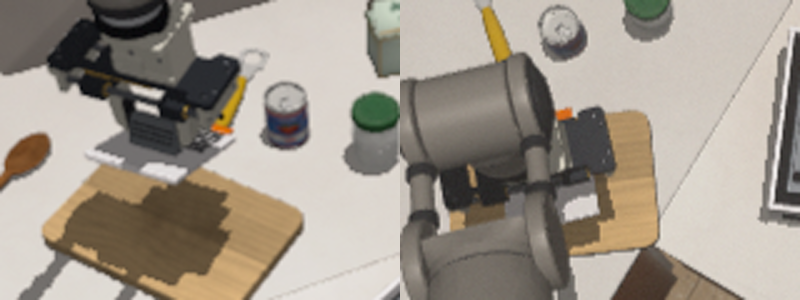

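Run:
```python
from h import *
print(tri((172,172),(190,232)),tri((193.2,152.8),(178.8,194)))
for n in("scene","top"):
    im=cv2.imread(f"pics/{n}2.png")[:,:,::-1].copy()
    for b in blobs(orange(im),2): print(n,b.mean(0).round(1),b.min(0),b.max(0))
```

```text
(array([0.4452, 0.1305, 0.2053]), np.float64(0.0023)) (array([0.5766, 0.1803, 0.1388]), np.float64(0.0))
scene [308.8 200.3] [289 187] [329 214]
scene [188.  150.7] [185 149] [191 152]
scene [ 25.2 132. ] [ 20 128] [ 31 135]
top [ 12.3 262.6] [  7 257] [ 18 268]
top [175.2 195.2] [173 194] [177 197]
top [284.  172.8] [271 169] [299 176]
```

```bash
python3 -m jog '[[[-1,0,0,0,0],[-1,0,0,0,0]]]' 8
python3 - <<'E'
from h import *
go(.5266,-.1603,.215,173.2)
E
```

```text
time: 4.05
tool_pos: [0.4844, 0.201, 0.2072]
tool_rot: [3.142, -0.002, -2.886]
contact_force: [-1.0, 0.5, -1.8]
opening: 0.0602
grip_force: 8.0
t 4.05 shift [ 0.0504 -0.3603 -0.0078] turn 0.374 F [-1.   0.5 -1.8] rot [ 3.142e+00 -2.000e-03 -2.886e+00] open 0.0602 grip 8.0
```

```bash
python3 -m jog '[[[-1,0.004,-0.015,-0.008,0],[-1,0.009,-0.045,-0.008,0],[-1,0.013,-0.08,-0.008,0],[-1,0.018,-0.115,-0.008,0],[-1,0.022,-0.15,-0.008,0]]]'
python3 -m jog '[[[-1,0.004,-0.035,0,0],[-1,0.009,-0.07,0,0],[-1,0.014,-0.105,0,0],[-1,0.018,-0.135,0,0],[-1,0.02,-0.15,0,0]]]'
python3 -m jog '[[[-1,0.003,-0.02,0,0.09],[-1,0.006,-0.04,0,0.18],[-1,0.008,-0.055,0,0.27],[-1,0.008,-0.06,0,0.374],[-1,0.008,-0.06,0,0.374]]]'
python3 - <<'E'
from h import *
go(.5266,-.1603,.215,173.2)
ims=[]
for n,s in(("scene",(210,120,370,280)),("top",(220,130,380,290))):
    im=robot.read_camera(n);cv2.imwrite(f"pics/{n}3.png",im[:,:,::-1])
    x0,y0,x1,y1=s;ims.append(cv2.resize(im[y0:y1,x0:x1,::-1],None,fx=2.5,fy=2.5,interpolation=2))
    for b in blobs(orange(im),2): print(n,b.mean(0).round(1),b.min(0),b.max(0))
cv2.imwrite("pics/c3.png",np.hstack(ims))
E
```

```text
time: 4.47
tool_pos: [0.501, 0.0492, 0.2156]
tool_rot: [3.141, -0.001, -2.885]
contact_force: [1.4, 0.5, -2.8]
opening: 0.06
grip_force: 8.0
time: 4.88
tool_pos: [0.5199, -0.1032, 0.2154]
tool_rot: [-3.141, -0.001, -2.889]
contact_force: [0.0, 0.8, -1.9]
opening: 0.0597
grip_force: 8.0
time: 5.3
tool_pos: [0.5272, -0.1611, 0.2152]
tool_rot: [3.141, -0.001, 3.017]
contact_force: [-0.8, 0.5, -2.0]
opening: 0.0596
grip_force: 8.0
t 5.3 shift [0.0007 0.0007 0.0002] turn -0.006 F [-0.8  0.5 -2. ] rot [ 3.141e+00 -1.000e-03  3.017e+00] open 0.0596 grip 8.0
scene [319.3 207.6] [310 201] [329 214]
scene [ 24.9 131.4] [ 19 128] [ 30 135]
top [ 12.4 262.5] [  7 257] [ 18 268]
```

View pics/c3.png

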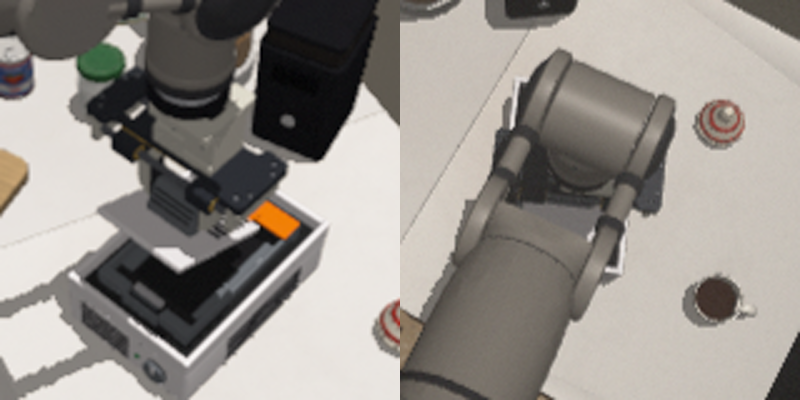

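```bash
python3 -m jog '[[[-1,0,0.0015,0.015,0],[-1,0,0.0015,0.03,0],[-1,0,0.0015,0.045,0],[-1,0,0.0015,0.055,0],[-1,0,0.0015,0.055,0]]]' 5
python3 -m jog '[[[-1,0,0,0.005,0],[-1,0,0,0.009,0],[-1,0,0,0.013,0]]]'
python3 -m jog '[[[-1,0,0,0.003,0],[-1,0,0,0.006,0],[-1,0,0,0.008,0],[-1,0,0,0.008,0]]]'
python3 - <<'E'
from h import *
go(.5266,-.1603,.139,173)
ims=[]
for n,s in(("scene",(230,130,350,280)),("top",(220,130,380,290))):
    im=robot.read_camera(n);cv2.imwrite(f"pics/{n}4.png",im[:,:,::-1])
    x0,y0,x1,y1=s
    if n=="scene":cv2.imwrite("pics/c4.png",cv2.resize(im[y0:y1,x0:x1,::-1],None,fx=4,fy=4,interpolation=2))
    for b in blobs(orange(im),2): print(n,b.mean(0).round(1),b.min(0),b.max(0))
E
```

```text
time: 5.82
tool_pos: [0.5263, -0.157, 0.159]
tool_rot: [3.14, -0.004, 3.026]
contact_force: [0.1, -0.1, -1.5]
opening: 0.0598
grip_force: 5.0
time: 6.07
tool_pos: [0.528, -0.1583, 0.1486]
tool_rot: [-3.141, 0.001, 3.024]
contact_force: [-0.6, 0.4, -1.8]
opening: 0.0597
grip_force: 5.0
time: 6.4
tool_pos: [0.5275, -0.1583, 0.1399]
tool_rot: [3.141, -0.0, 3.023]
contact_force: [-0.4, 0.9, -1.7]
opening: 0.0599
grip_force: 5.0
t 6.4 shift [ 0.0006 -0.0021  0.0009] turn 0.003 F [-0.4  0.9 -1.7] rot [ 3.141 -0.     3.023] open 0.0599 grip 5.0
scene [316.3 203. ] [304 193] [329 214]
scene [ 25.1 131.4] [ 19 128] [ 31 135]
top [ 12.4 262.4] [  7 257] [ 18 268]
```

View pics/c4.png

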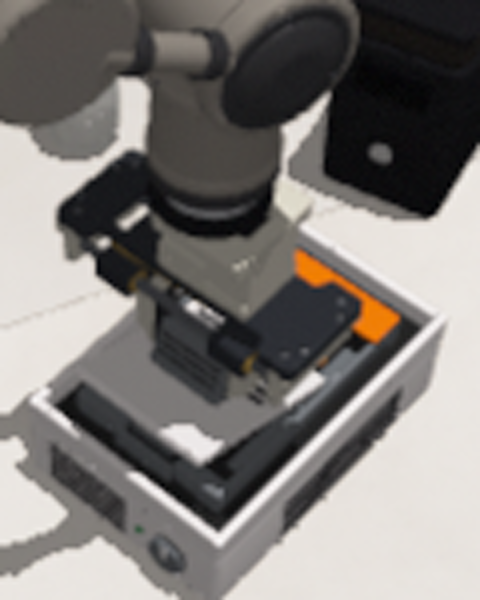

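```bash
cat >> h.py <<'E'
def side(n,uv,lat,tcp,yaw=-7.0):  # ray meets vertical plane at lateral lat from tcp; gives (x along bay rel. tcp, z)
    u=np.array([np.cos(np.radians(yaw)),np.sin(np.radians(yaw))]);v=np.array([-u[1],u[0]])
    a,b=ray(n,uv,0)[0],ray(n,uv,.3)[0]
    la,lb=(a[:2]-tcp)@v,(b[:2]-tcp)@v;p=a+(b-a)*(lat-la)/(lb-la);return ((p[:2]-tcp)@u).round(4),p[2].round(4)
E
python3 - <<'E'
from h import *
t=np.array([.5275,-.1583])
print(side("scene",(282,245.8),-.055,t),side("scene",(310.5,225),-.055,t))
C=np.array([.5713,-.1648]);print(side("scene",(230+400/4,130+318/4),-.06,C))
E
```

```text
(np.float64(-0.0539), np.float64(0.1215)) (np.float64(0.0682), np.float64(0.086))
(np.float64(0.105), np.float64(0.0828))
```

Run:
```python
from h import *
t=np.array([.5272,-.1611])
print("c3",side("scene",(283.2,228.8),-.055,t),side("scene",(210+262/2.5,120+222/2.5),-.055,t))
t=np.array([.4844,.2010])
print("c2",side("scene",(172,172),-.055,t,14.6),side("top",(190,232),-.055,t,14.6),side("scene",(193.2,152.8),-.04,t,14.6))
t=np.array([.4845,.2010])
print("c1",side("scene",(176.8,184.8),-.055,t,14.6),"expect",.1669+.011-.030)
im=cv2.imread("pics/scene4.png")[170:260,240:330];cv2.imwrite("pics/c5.png",cv2.resize(im,None,fx=6,fy=6,interpolation=2))
```

```text
c3 (np.float64(-0.0582), np.float64(0.2039)) (np.float64(0.0722), np.float64(0.1572))
c2 (np.float64(-0.0532), np.float64(0.201)) (np.float64(-0.0485), np.float64(0.168)) (np.float64(0.0893), np.float64(0.1325))
c1 (np.float64(-0.0441), np.float64(0.1386)) expect 0.1479
```

View pics/c5.png

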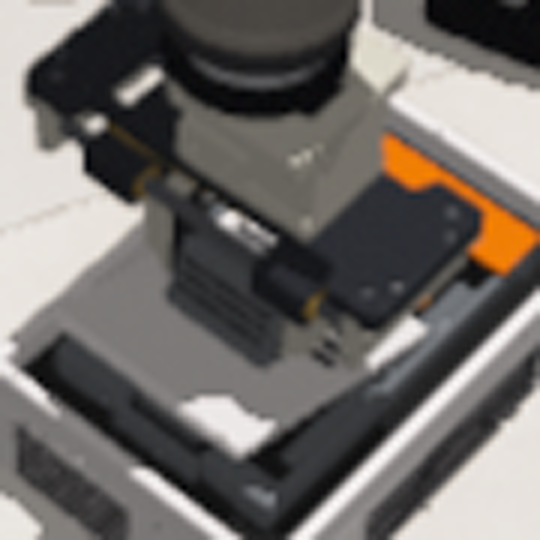

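```bash
python3 - <<'E'
from h import *
t=np.array([.5275,-.1583])
print(side("scene",(311.3,219.7),-.04,t), side("scene",(240+250/6,170+455/6),-.055,t), side("scene",(240+425/6,170+325/6),-.055,t))
E
python3 -m jog '[[[-1,0,0,0.0015,0],[-1,0,0,0.003,0],[-1,0,0,0.003,0]]]'
python3 -m jog '[[[-1,0,0,0.001,0],[-1,0,0,0.002,0],[-1,0,0,0.002,0]]]'
python3 -m jog '[[[-1,0,0,0.001,0],[-1,0,0,0.002,0],[-1,0,0,0.002,0]]]'
```

```text
(np.float64(0.093), np.float64(0.0716)) (np.float64(-0.0553), np.float64(0.1229)) (np.float64(0.0692), np.float64(0.0888))
time: 6.75
tool_pos: [0.5275, -0.1583, 0.137]
tool_rot: [3.141, -0.0, 3.023]
contact_force: [0.1, -0.7, -0.8]
opening: 0.06
grip_force: 5.0
time: 7.0
tool_pos: [0.5275, -0.1583, 0.135]
tool_rot: [3.141, -0.0, 3.023]
contact_force: [-0.5, -0.1, -1.3]
opening: 0.0598
grip_force: 5.0
time: 7.25
tool_pos: [0.5275, -0.1582, 0.133]
tool_rot: [3.141, -0.0, 3.023]
contact_force: [0.3, 0.1, -1.2]
opening: 0.06
grip_force: 5.0
```

```bash
python3 -m jog '[[[-1,-0.003,0,0,0],[-1,-0.006,0,0,0],[-1,-0.009,0,0,0],[-1,-0.012,0,0,0],[-1,-0.014,0,0,0]]]'
python3 -m jog '[[[-1,-0.002,0,0,0],[-1,-0.004,0,0,0],[-1,-0.006,0,0,0],[-1,-0.008,0,0,0]]]'
python3 -m jog '[[[-1,-0.001,0,0,0],[-1,-0.002,0,0,0],[-1,-0.003,0,0,0]]]'
python3 - <<'E'
from h import *
go(.5565,-.162,.133,173)
E
```

```text
time: 7.67
tool_pos: [0.5407, -0.1598, 0.1331]
tool_rot: [3.141, -0.003, 3.023]
contact_force: [-6.1, 0.6, 2.2]
opening: 0.0603
grip_force: 5.0
time: 8.0
tool_pos: [0.5483, -0.1607, 0.1331]
tool_rot: [3.141, -0.003, 3.023]
contact_force: [-6.3, 0.0, 3.2]
opening: 0.06
grip_force: 5.0
time: 8.25
tool_pos: [0.5513, -0.161, 0.1331]
tool_rot: [3.141, -0.003, 3.023]
contact_force: [-5.8, 0.2, 2.7]
opening: 0.0602
grip_force: 5.0
t 8.25 shift [-0.0053 -0.0004  0.0001] turn 0.004 F [-5.8  0.2  2.7] rot [ 3.141e+00 -3.000e-03  3.023e+00] open 0.0602 grip 5.0
```

Run:
```python
from h import *
im=robot.read_camera("scene");cv2.imwrite("pics/scene6.png",im[:,:,::-1])
cv2.imwrite("pics/c6.png",cv2.resize(im[150:260,230:350,::-1],None,fx=5,fy=5,interpolation=2))
```

```text
(no output)
```

View pics/c6.png

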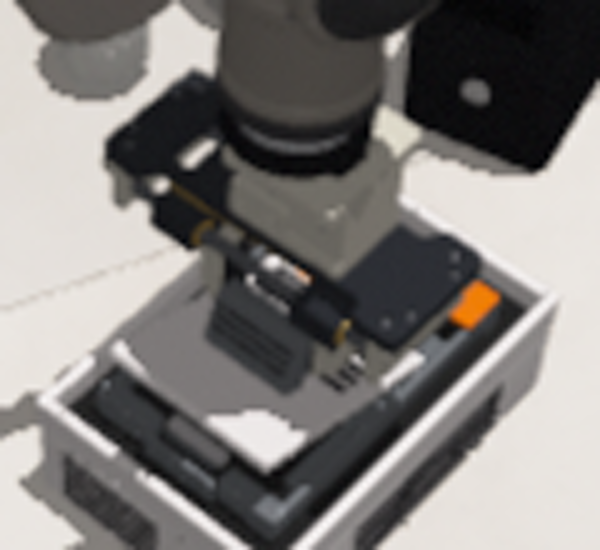

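Run:
```python
from h import *
C=np.array([.5713,-.1648])
for l in(-.053,-.055,-.057): print(l,side("scene",(230+270/5,150+472/5),l,C),side("scene",(230+425/5,150+355/5),l,C))
print("left",side("scene",(230+115/5,150+345/5),.055,C),side("scene",(230+118/5,150+350/5),.055,C))
im=cv2.imread("pics/scene0.png");cv2.imwrite("pics/c7.png",cv2.resize(im[175:275,235:345],None,fx=6,fy=6,interpolation=2))
o=robot.observe();print(o["contact_force"],o["torque"])
```

```text
-0.053 (np.float64(-0.0889), np.float64(0.1166)) (np.float64(0.0457), np.float64(0.0816))
-0.055 (np.float64(-0.0916), np.float64(0.1217)) (np.float64(0.0423), np.float64(0.0869))
-0.057 (np.float64(-0.0944), np.float64(0.1269)) (np.float64(0.0389), np.float64(0.0923))
left (np.float64(-0.089), np.float64(0.1271)) (np.float64(-0.0867), np.float64(0.1203))
[-6.55206207  1.49778242  2.16872334] [ 0.05382792  0.94324805 -0.05410028]
```

View pics/c7.png

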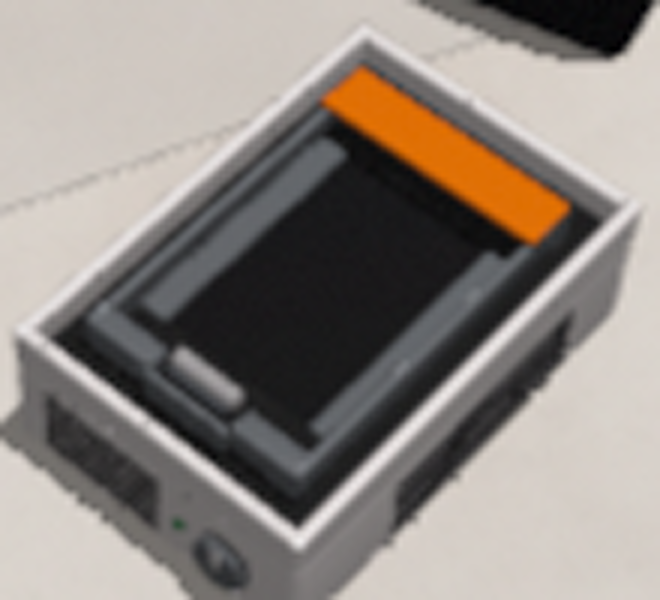

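```bash
python3 -m jog '[[[-1,0.003,0,0,0],[-1,0.006,0,0,0],[-1,0.006,0,0,0],[-1,0.006,0,0,0]]]' 8
python3 -m jog '[[[-1,0,0,-0.003,0],[-1,0,0,-0.006,0],[-1,0,0,-0.009,0],[-1,0,0,-0.009,0]]]'
python3 -m jog '[[[-1,-0.002,0,0,0],[-1,-0.004,0,0,0],[-1,-0.006,0,0,0],[-1,-0.008,0,0,0]]]'
python3 - <<'E'
from h import *
im=robot.read_camera("scene");cv2.imwrite("pics/scene8.png",im[:,:,::-1])
cv2.imwrite("pics/c8.png",cv2.resize(im[150:260,230:350,::-1],None,fx=5,fy=5,interpolation=2))
E
```

```text
time: 8.63
tool_pos: [0.5465, -0.1605, 0.1332]
tool_rot: [3.141, 0.0, 3.023]
contact_force: [-0.2, -0.3, -2.3]
opening: 0.0599
grip_force: 8.0
time: 8.97
tool_pos: [0.547, -0.1607, 0.1431]
tool_rot: [-3.141, 0.002, 3.023]
contact_force: [0.1, -0.3, -1.6]
opening: 0.0596
grip_force: 8.0
time: 9.3
tool_pos: [0.5528, -0.1612, 0.1421]
tool_rot: [3.141, -0.005, 3.023]
contact_force: [-8.9, 0.6, 6.0]
opening: 0.0598
grip_force: 8.0
```

```bash
cat > st.py <<'E'
from h import *
o=robot.observe();print("p",o["tool_pos"].round(4),"F",o["contact_force"].round(2),"T",o["torque"].round(3))
E
python3 st.py; python3 -m jog '[[[-1,0.002,0,0,0],[-1,0.003,0,0,0],[-1,0.003,0,0,0]]]'; python3 st.py; python3 -m jog '[[[-1,0.002,0,0,0],[-1,0.003,0,0,0],[-1,0.003,0,0,0]]]'; python3 st.py
python3 - <<'E'
from h import *
for k in (4,6,8):
    im=cv2.imread(f"pics/scene{k}.png")[:,:,::-1].copy()
    for b in blobs(orange(im),1):
        if 250<b[:,0].mean()<340: print(k,b.mean(0).round(1),b.min(0),b.max(0),len(b))
E
```

```text
p [ 0.553  -0.1612  0.1421] F [-7.81  0.34  3.66] T [ 0.089  1.208 -0.021]
time: 9.6
tool_pos: [0.5515, -0.1611, 0.1421]
tool_rot: [3.141, 0.0, 3.023]
contact_force: [0.3, 0.7, -1.7]
opening: 0.0597
grip_force: 8.0
p [ 0.5515 -0.1611  0.1421] F [ 0.31  0.65 -1.71] T [ 0.031 -0.009 -0.005]
time: 9.85
tool_pos: [0.5483, -0.1607, 0.1421]
tool_rot: [3.141, -0.0, 3.023]
contact_force: [-0.6, 0.2, -0.6]
opening: 0.0601
grip_force: 8.0
p [ 0.5483 -0.1607  0.1421] F [-0.63  0.17 -0.64] T [ 0.011 -0.003 -0.006]
4 [316.3 203. ] [304 193] [329 214] 63
6 [324.4 210.5] [320 207] [329 214] 20
8 [324.  210.2] [319 206] [329 214] 21
```

```bash
python3 -m jog '[[[-1,0,0,-0.003,0],[-1,0,0,-0.006,0],[-1,0,0,-0.006,0]]]' 10
python3 -m jog '[[[-1,-0.002,0,0,0],[-1,-0.004,0,0,0],[-1,-0.006,0,0,0],[-1,-0.008,0,0,0]]]'; python3 st.py
```

```text
time: 10.1
tool_pos: [0.5489, -0.161, 0.1491]
tool_rot: [-3.141, 0.001, 3.023]
contact_force: [-0.2, 0.0, -0.5]
opening: 0.06
grip_force: 10.0
time: 10.43
tool_pos: [0.5566, -0.1617, 0.1481]
tool_rot: [3.141, -0.0, 3.023]
contact_force: [-0.8, 0.4, -2.2]
opening: 0.0597
grip_force: 10.0
p [ 0.5566 -0.1617  0.1481] F [-0.83  0.42 -2.17] T [ 0.042 -0.012  0.089]
```

```bash
python3 -m jog '[[[-1,-0.002,0,0,0],[-1,-0.004,0,0,0],[-1,-0.006,0,0,0]]]'
python3 -m jog '[[[-1,-0.0015,0,0,0],[-1,-0.003,0,0,0]]]';python3 -m jog '[[[-1,-0.0015,0,0,0],[-1,-0.003,0,0,0]]]'; python3 st.py
python3 - <<'E'
from h import *
im=robot.read_camera("scene");cv2.imwrite("pics/scene9.png",im[:,:,::-1])
o=robot.observe();C=np.array([.5713,-.1648]);print((o["tool_pos"][:2]-C)@np.array([.9925,-.1219]))
E
```

```text
time: 10.68
tool_pos: [0.5626, -0.1624, 0.1481]
tool_rot: [3.141, -0.0, 3.023]
contact_force: [0.2, -1.0, -1.2]
opening: 0.06
grip_force: 10.0
time: 10.85
tool_pos: [0.5654, -0.1628, 0.1481]
tool_rot: [3.141, -0.0, 3.023]
contact_force: [-0.8, -0.2, -1.8]
opening: 0.0593
grip_force: 10.0
time: 11.02
tool_pos: [0.5682, -0.1631, 0.148]
tool_rot: [3.141, -0.001, 3.023]
contact_force: [-0.0, 0.9, -1.3]
opening: 0.0597
grip_force: 10.0
p [ 0.5682 -0.1631  0.148 ] F [-0.03  0.87 -1.34] T [0.054 0.147 0.004]
-0.0030612139092732506
```

```bash
python3 -m jog '[[[-1,-0.001,0,0,0],[-1,-0.002,0,0,0]]]'|sed -n 2,4p; python3 -m jog '[[[-1,-0.001,0,0,0],[-1,-0.002,0,0,0]]]'|sed -n 2,4p;python3 st.py
```

```text
tool_pos: [0.5702, -0.1633, 0.1481]
tool_rot: [3.141, -0.0, 3.023]
contact_force: [-0.4, -1.1, -2.3]
tool_pos: [0.5723, -0.1636, 0.1482]
tool_rot: [3.141, -0.0, 3.023]
contact_force: [-0.5, 0.5, -1.6]
p [ 0.5723 -0.1636  0.1482] F [-0.48  0.48 -1.62] T [-0.002  0.139 -0.003]
```

```bash
for i in 1; do python3 -m jog '[[[-1,-0.001,0,0,0],[-1,-0.002,0,0,0]]]'|sed -n '2p;4p'; done; python3 -m jog '[[[-1,-0.001,0,0,0],[-1,-0.002,0,0,0]]]'|sed -n '2p;4p';python3 -m jog '[[[-1,-0.001,0,0,0],[-1,-0.002,0,0,0]]]'|sed -n '2p;4p';python3 st.py
```

```text
tool_pos: [0.5743, -0.1638, 0.1482]
contact_force: [-0.3, -0.3, -1.6]
tool_pos: [0.5763, -0.1641, 0.1482]
contact_force: [-0.5, 0.1, -2.4]
tool_pos: [0.5779, -0.1643, 0.1483]
contact_force: [-4.4, -0.5, 0.9]
p [ 0.5779 -0.1643  0.1483] F [-4.4  -0.46  0.9 ] T [0.131 0.799 0.02 ]
```

```bash
cat >> h.py <<'E'
def proj(n,x,lat,z,C=np.array([.5713,-.1648]),yaw=-7.0):
    u=np.array([np.cos(np.radians(yaw)),np.sin(np.radians(yaw))]);v=np.array([-u[1],u[0]])
    m=robot.camera_model(n);A=R.from_euler("xyz",m["attitude"]).as_matrix()
    p=A.T@(np.r_[C+x*u+lat*v,z]-m["position"]);q=m["camera_matrix"]@p;return (q[:2]/q[2]).round(1)
E
python3 - <<'E'
from h import *
im=robot.read_camera("scene");cv2.imwrite("pics/scene10.png",im[:,:,::-1])
o=robot.observe()
for z in(.125,.13,.135): print(z,proj("scene",-.072,-.055,z),proj("scene",-.072,.055,z))
g=cv2.cvtColor(im,cv2.COLOR_RGB2GRAY)
print("cols",280,310)
for r in range(222,252): print(r,' '.join(f"{v:3d}" for v in g[r,276:308]))
for b in blobs(orange(im),1):
    if 250<b[:,0].mean()<340: print(b.mean(0).round(1),b.min(0),b.max(0),len(b))
E
```

```text
0.125 [289.  238.9] [257.3 215.7]
0.13 [289.1 237.8] [257.3 214.6]
0.135 [289.2 236.7] [257.3 213.4]
cols 280 310
222 129 167 186 120 122 121 121 122 121 120 160 206 206 206 181 122 122 122 121 121 121 121 121 122 121 122 120 121 122 123 122 111
223 129 177 208 208 206 205 206 206 206 206 219 231 231 232 224 206 180 121 121 122 121 121 122 122 122 121 122 124 123 121 111  77
224  89 143 185 212 228 234 232 232 232 232 232 232 231 232 231 231 224 206 181 121 121 121 121 121 121 122 122 123 111  86  65  38
225  29  79 133 172 200 223 234 231 232 232 232 232 232 232 231 232 232 231 224 180 121 122 121 121 122 123 117 103  72  34  24  40
226  13  19  65 115 150 186 219 230 232 232 231 232 232 232 231 231 232 232 232 224 206 180 122 124 122 111  82  56  27  21  41  55
227  15  15  15  46  91 137 179 206 224 234 232 231 231 232 231 232 231 232 231 231 231 206 124 112  86  65  36  14  23  41  55  59
228  14  15  15  16  30  75 120 155 191 222 233 232 231 231 232 231 232 232 232 230 218 174 117  72  34  16  15  22  41  55  59  59
229  15  16  17  17  15  18  48  93 139 181 213 229 235 231 23
[... 2347 characters left out ...]
35  31  32  38  62  88 101 114 120  95  69  56  43  36  34  29  62 149 225 241 227 175 138 133 135
248  96 116 121 119 118 117 112  87  49  36  37  40  77 114 119  95  68  57  46  37  35  36  66 150 224 241 227 175 137 133 135 137
249  65  91 113 121 120 119 118 112  94  64  40  72 110 120  94  67  55  42  39  35  36  66 149 225 241 228 175 138 133 136 138 113
250  54  62  83 106 120 120 119 117 116 105  98 110 119  94  66  55  41  36  37  37  66 149 225 241 228 175 138 133 136 138 111  73
251  46  54  58  74  98 119 124 120 120 119 123 122  93  67  54  40  37  38  38  66 149 224 241 228 175 138 133 136 137 112  73  64
[323.8 210.2] [319 206] [329 214] 21
[293.5 193.3] [289 190] [298 197] 20
```

Run:
```python
from h import *
C=np.array([.5713,-.1648])
im=cv2.imread("pics/scene10.png");g=cv2.cvtColor(im,cv2.COLOR_BGR2GRAY)
for l in(-.055,): print(side("scene",(290,233.7),l,C),side("scene",(298.7,228),l,C),side("scene",(304.3,224),l,C))
for r in range(200,224,2): print(r,' '.join(f"{v:3d}" for v in g[r,304:340]))
```

```text
(np.float64(-0.07), np.float64(0.1465)) (np.float64(-0.0337), np.float64(0.1334)) (np.float64(-0.0097), np.float64(0.1264))
200  25  24  24  23  30  43  47  47  46  46  47  46  46  47  47  46  47  46  46  47  46  33  46  78 118 182 225 229 229 230 229 230 230 230 230 230
202  40  33  23  25  36  46  47  47  47  44  39  41  43  46  56  67  59  44  44  34  45  78  98 127 190 232 238 234 228 229 230 231 231 230 231 231
204  44  72  90  54  27  32  41  48  47  65  89  82  46  47  49  51  44  31  46  77  92 101 116 119 120 131 161 204 232 239 235 230 231 232 231 232
206  50  77  71  47  42  31  23  23  31  44  50  48  47  47  42  35  60  90 108 130 139 123  93  78 103 119 119 120 130 158 200 231 238 235 229 228
208  45  70  77  65  53  49  70  89  73  43  26  30  30  33  59  90 108 130 145 147 147 146 147 143 123  95  79 103 119 119 120 127 154 198 220 220
210  91 100  99  99  85  67  92 101 101  96  94  98  84  93 109 131 145 147 146 146 147 146 146 147 138  99  51  39  50  76 103 119 124 165 223 239
212 101  99  90  89 131 142 107 102 102  99  98 103 134 153 106 119 141 146 147 148 147 147 139 105  65  54  36  37  38  38  57 147 224 239 227 176
214  95  63  55  77  79  63  81  96 102 101 134 197 227 232 227 179  60  85 120 141 138 103  75  61  56  44  38  36  57 142 222 239 227 176 140 137
216  39  54  74  71  52  73 104 115 149 197 227 229 214 165 115  68  32  74 103  89  62  57  49  47  41  37  59 144 222 240 227 176 140 136 136 163
218  69  78  76  97 122 120 146 180 180 182 162 113  97  91  94  94 112 110  77  55  45  38  38  36  59 143 222 240 228 176 140 136 136 139 144 191
220 105 111 121 121 123 123 120 111  86  63  59  59  74 104 119 110  78  55  45  40  39  38  60 145 224 240 228 176 140 135 135 139 137 134 168 220
222 122 123 122 111  86  68  51  55  59  77  98 104 121 109  79  56  45  38  38  38  60 146 224 240 227 176 139 136 136 139 137 135 133 138 188 230
```

Run:
```python
from h import *
C=np.array([.5713,-.1648])
for p in((290,233.7),(309.5,222),(313.5,220),(317,218),(320,215)): print(p,side("scene",p,-.055,C))
print("ledge R corners",[proj("scene",x,-.0595,z) for x in(.07,.097) for z in(.098,)],"c6 corner reproj",proj("scene",-.07,-.055,.1465))
for th in(.3,.35,.4,.47): print(th,[proj("scene",-.07+d*np.cos(th),-.055,.1465-d*np.sin(th)) for d in(.05,.1,.144)], "lip R tip",proj("scene",-.07+.17*np.cos(th),-.04,.1465-.17*np.sin(th)))
im=cv2.imread("pics/scene10.png");h=cv2.cvtColor(im,cv2.COLOR_BGR2HSV)
for r in range(204,222,1): print(r,' '.join(f"{a:3d}/{b:3d}" for a,b in zip(h[r,308:326,1],h[r,308:326,2])))
```

```text
(290, 233.7) (np.float64(-0.07), np.float64(0.1465))
(309.5, 222) (np.float64(0.0146), np.float64(0.1106))
(313.5, 220) (np.float64(0.0335), np.float64(0.1005))
(317, 218) (np.float64(0.0503), np.float64(0.0928))
(320, 215) (np.float64(0.0636), np.float64(0.0933))
ledge R corners [array([322.9, 213.5]), array([328.8, 207.8])] c6 corner reproj [290.  233.7]
0.3 [array([301.4, 225.7]), array([312.3, 218.1]), array([321.3, 211.8])] lip R tip [322.1 205.4]
0.35 [array([301.2, 226.4]), array([311.7, 219.5]), array([320.5, 213.8])] lip R tip [321.2 207.7]
0.4 [array([300.9, 227.1]), array([311.1, 221. ]), array([319.7, 215.8])] lip R tip [320.2 210.1]
0.47 [array([300.4, 228.2]), array([310.2, 223. ]), array([318.4, 218.7])] lip R tip [318.7 213.4]
204   9/ 28  35/ 36  39/ 46  38/ 54  43/ 53  25/ 70  16/ 94  12/ 85  36/ 50  38/ 54  28/ 54  28/ 55  32/ 48  38/ 34   6/ 46  22/ 80  19/ 95  17/104
205  36/ 28  38/ 27  33/ 31  32/ 40  43/ 48  38/ 54  33/ 54  38/ 53  38/ 54  28/ 54  34/ 53  39/ 46  20/ 38  13/ 59  23/ 89  84/122 134/145  99/108
206  17/ 45  23/ 33  39/ 26  47/ 27  38/ 34  32/ 48
[... 1616 characters left out ...]
/221   6/231   6/225   9/193   8/164   5/106  15/ 50   7/ 36  13/ 78  15/116  18/114  16/ 81  22/ 59  11/ 47
218   8/125  10/124   8/150   8/184   8/184   8/186   8/165   4/114   5/ 98  14/ 94  18/ 98  18/ 99  15/116  16/114  16/ 80  18/ 58  16/ 47   0/ 38
219   8/124   8/123   8/125   8/125   9/114   8/ 98   3/ 85  11/ 69  17/ 61  21/ 87  19/119  18/125  14/113  16/ 81  17/ 59  16/ 47   7/ 39   0/ 36
220  10/126   8/126   8/123   9/114   6/ 87   8/ 65  21/ 62  17/ 61  17/ 77  19/109  16/124  16/114  13/ 80  18/ 58  16/ 47   6/ 40   6/ 40  13/ 39
221   8/125   9/113   9/ 89   0/ 75   8/ 65  21/ 62  21/ 62  20/ 78  19/108  14/124  14/113  19/ 80  17/ 59  21/ 48   7/ 39   0/ 37   7/ 38   8/ 61
```

```bash
python3 -m jog '[[[-1,0.0025,0,0.003,0],[-1,0.0045,0,0.006,0],[-1,0.0065,0,0.009,0],[-1,0.0065,0,0.009,0]]]' 6 |sed -n '1,2p;4p'; python3 st.py
python3 - <<'E'
from h import *
im=robot.read_camera("scene");cv2.imwrite("pics/scene11.png",im[:,:,::-1])
g=cv2.cvtColor(im,cv2.COLOR_RGB2GRAY)
for r in range(222,250): print(r,' '.join(f"{v:3d}" for v in g[r,276:304]))
E
```

```text
time: 12.28
tool_pos: [0.5711, -0.1634, 0.1384]
contact_force: [-1.7, -0.9, 0.6]
p [ 0.5711 -0.1634  0.1384] F [-1.7  -0.88  0.64] T [-0.037  0.368 -0.045]
222 124 124 123 123 123 124 124 123 124 124 124 122 119 103  78  57  63  75  96 116 122 123 123 123 120 110  93  87
223 123 124 124 123 124 123 123 123 123 123 124 123 123 121 112  99  97 111 118 123 124 123 123 123 123 123 119 117
224 123 123 123 123 124 123 123 123 123 124 124 123 123 124 124 120 119 123 123 124 123 123 124 124 123 123 123 123
225 123 123 123 123 123 124 123 123 124 123 122 123 123 123 123 124 123 123 124 124 123 124 123 124 123 123 123 123
226 123 124 123 123 122 123 124 123 123 124 123 123 123 124 123 123 123 123 123 124 123 123 123 123 123 123 124 124
227 124 123 123 123 123 124 164 210 210 210 210 210 210 185 123 124 123 122 123 124 123 123 123 123 123 124 124 111
228 180 210 211 210 210 210 222 235 234 234 234 234 235 227 210 184 124 123 123 122 123 123 123 124 124 123 108  72
229 176 215 232 235 235 235 234 235 235 234 235 234 235 235 235 227 184 123 124 124 123 123 125 125 113  87  64  45
230 120 165 194 
[... 1603 characters left out ...]
  56
244 104  97  65  27  19  17  19  19  16  16  17  28  45  57  77  98  95 110 121  96  67  50  38  24  20  18  56 145
245 117 114 104  83  38  18  19  19  20  18  28  45  74 101 104 111 118 119  96  69  56  38  22  20  19  55 145 224
246 118 117 117 112  89  56  17  20  19  19  27  70 107 111 104 117 120  97  68  56  42  25  19  19  55 145 224 241
247 116 118 118 117 113 102  78  25  20  24  31  57  88 101 114 119  95  69  57  41  26  18  18  56 145 224 241 227
248  96 116 120 118 116 117 110  83  40  34  35  41  75 114 119  95  67  57  46  33  26  20  57 145 224 241 227 174
249  65  91 113 121 119 119 117 112  92  64  41  73 110 119  94  67  55  42  38  37  33  62 148 224 241 228 175 139
```

Run:
```python
from h import *
C=np.array([.5713,-.1648])
print(side("scene",(287.9,239.2),-.055,C),side("scene",(290,234.4),-.055,C))
# frame: front wall outer corner (lat -63.5,z .092) at pixel approx (286.3,249.3); ledge right end near corner before
print(side("scene",(286.3,249.3),-.0635,C))
im=cv2.imread("pics/scene0.png")[:,:,::-1].copy()
for b in blobs(orange(im),100):
    a=cv2.approxPolyDP(b[:,None],3,True)[:,0]; P=ray("scene",a,.098)[:,:2]-C
    u=np.array([np.cos(np.radians(-7)),np.sin(np.radians(-7))]);v=np.array([-u[1],u[0]]);print(a.tolist(),np.c_[P@u,P@v].round(4).tolist())
```

```text
(np.float64(-0.0768), np.float64(0.1291)) (np.float64(-0.0697), np.float64(0.143))
(np.float64(-0.0915), np.float64(0.1075))
[[289, 191], [322, 214], [329, 209], [296, 187]] [[0.0689, 0.061], [0.067, -0.0587], [0.0939, -0.0625], [0.094, 0.0557]]
```

```bash
python3 -m jog '[[[-1,-0.001,0,0,0],[-1,-0.002,0,0,0],[-1,-0.002,0,0,0]]]'|sed -n '2p;4p'; python3 -m jog '[[[-1,-0.001,0,0,0],[-1,-0.002,0,0,0],[-1,-0.002,0,0,0]]]'|sed -n '2p;4p'; python3 st.py
python3 - <<'E'
from h import *
C=np.array([.5713,-.1648])
im=robot.read_camera("scene");cv2.imwrite("pics/scene12.png",im[:,:,::-1])
g=cv2.cvtColor(im,cv2.COLOR_RGB2GRAY)
for r in range(232,243): print(r,' '.join(f"{v:3d}" for v in g[r,278:300]))
E
```

```text
tool_pos: [0.5729, -0.1637, 0.1393]
contact_force: [-6.3, 0.4, 3.4]
tool_pos: [0.5749, -0.1639, 0.1393]
contact_force: [-6.5, 0.2, 3.2]
p [ 0.5749 -0.1639  0.1393] F [-6.54  0.17  3.21] T [ 0.117  1.125 -0.04 ]
232  19  61 104 138 178 220 234 235 234 234 235 234 235 234 235 234 223 178 122  65  33  22
233  14  14  40  84 129 173 208 227 234 234 234 234 235 234 231 215 161  95  37  17  22  39
234  16  15  15  28  69 112 151 193 222 235 235 235 235 225 190 143  72  35  14  24  41  54
235  16  13  16  16  19  47  95 141 179 216 233 232 218 168 106  63  17  16  22  40  54  59
236  15  17  16  15  15  16  39  81 125 168 197 195 152  82  36  15  15  21  40  55  59  57
237  15  12  15  16  15  16  14  27  67 108 125 111  71  25  16  15  24  40  55  60  58  56
238  15  16  15  14  16  15  14  14  19  44  59  36  17  16  16  21  40  55  59  58  57  58
239  16  15  15  14  16  15  17  15  14  15  17  15  16  14  27  43  54  59  58  56  58  59
240  19  14  14  16  17  15  15  15  15  16  18  17  14  26  46  57  60  57  56  59  59  58
241  20  18  16  15  16  14  15  14  15  16  16  15  27  46  57  59  60  75 102  97  58  55
242  20  20  19  19  16  16  17  16  14  16  13  27  46  75  87  59  77 109 120  93  55  50
```

```bash
python3 -m jog '[[[-1,0.002,0,0.0035,0],[-1,0.0045,0,0.007,0],[-1,0.0065,0,0.0105,0],[-1,0.0085,0,0.0135,0],[-1,0.0085,0,0.0135,0]]]' 5|sed -n '2p;4,6p';python3 st.py
python3 - <<'E'
from h import *
im=robot.read_camera("scene");cv2.imwrite("pics/scene13.png",im[:,:,::-1])
g=cv2.cvtColor(im,cv2.COLOR_RGB2GRAY)
for r in range(230,252): print(r,' '.join(f"{v:3d}" for v in g[r,276:302]))
E
```

```text
tool_pos: [0.5672, -0.1629, 0.1249]
contact_force: [-0.6, -0.2, -1.4]
opening: 0.0597
grip_force: 5.0
p [ 0.5672 -0.1629  0.1249] F [-0.57 -0.23 -1.42] T [ 0.028  0.165 -0.003]
230 126 126 126 126 126 126 126 126 126 126 126 126 125 126 127 126 126 126 125 125 126 126 126 126 125 126
231 127 127 126 126 126 126 126 167 214 215 214 188 126 127 126 126 126 126 127 126 126 126 126 126 126 118
232 126 126 126 126 127 166 214 225 238 238 238 231 189 126 126 126 127 126 126 126 126 126 127 127 117  93
233 214 215 214 214 215 225 238 238 238 238 238 238 231 187 127 126 125 126 126 126 126 127 125 116  91  67
234 237 238 238 238 238 238 238 238 238 238 238 238 238 231 215 188 126 126 126 125 127 126 111  85  67  59
235 216 236 238 238 238 238 238 238 237 237 238 238 238 238 238 231 215 188 126 127 123 105  79  62  56  56
236 152 207 233 238 238 238 238 238 238 238 238 238 238 238 238 238 238 215 126 118  96  72  58  55  55  61
237  87 141 185 221 239 238 238 238 238 238 238 237 238 238 238 238 238 212 116  92  66  58  59  55  57  62
238  38  77 117 167 217 235 238 238 238 238 238 238 238 238
[... 752 characters left out ...]
  59  73  94 109 120  97  67  50  39  23  18  20  55
246 117 117 117 111  89  56  19  20  19  17  27  47  77  92  91 118 120  96  69  55  38  22  19  20  55 145
247 116 118 117 117 113 103  77  28  20  19  21  34  72 101 112 119  96  68  56  40  24  19  20  55 144 224
248  96 115 120 118 116 116 110  83  38  25  28  38  77 113 119  94  69  56  44  30  21  18  56 145 223 241
249  65  91 113 121 119 117 117 111  89  60  42  72 110 119  94  67  55  42  40  34  26  55 145 224 241 228
250  55  62  82 105 120 120 118 118 114 103  97 110 118  93  67  55  40  35  37  36  64 148 224 240 227 174
251  46  54  58  72  97 117 122 121 119 118 123 122  93  67  55  40  36  38  37  65 149 224 241 227 174 137
```

```bash
python3 -m jog '[[[-1,0.0015,0,0.003,0],[-1,0.003,0,0.006,0],[-1,0.0045,0,0.009,0],[-1,0.0045,0,0.009,0]]]'|sed -n '2p;4,6p';python3 -m jog '[[[-1,0.0005,0,0.0015,0],[-1,0.001,0,0.003,0],[-1,0.001,0,0.003,0]]]'|sed -n '2p;4,6p'
python3 - <<'E'
from h import *
im=robot.read_camera("scene");cv2.imwrite("pics/scene14.png",im[:,:,::-1])
g=cv2.cvtColor(im,cv2.COLOR_RGB2GRAY)
for r in range(236,254): print(r,' '.join(f"{v:3d}" for v in g[r,272:300]))
E
```

```text
tool_pos: [0.5635, -0.1626, 0.1166]
contact_force: [1.6, -0.5, 0.1]
opening: 0.0596
grip_force: 5.0
tool_pos: [0.5622, -0.1624, 0.1134]
contact_force: [3.7, -0.9, -2.3]
opening: 0.0598
grip_force: 5.0
236 128 129 129 129 128 129 128 129 128 169 217 218 227 218 129 128 128 129 128 128 128 128 129 129 128 129 121  93
237 129 130 129 129 128 128 128 169 217 227 240 240 240 233 217 191 129 128 129 128 128 128 128 129 127 119  94  64
238 137 156 178 129 170 218 217 228 239 239 239 239 239 239 239 233 217 191 128 128 129 128 129 128 119  93  65  57
239 171 166 180 198 227 240 240 239 240 240 239 240 240 240 240 240 240 219 170 218 191 129 128 118  93  65  58  59
240 181 180 165 180 222 240 241 240 240 240 240 240 240 240 240 240 240 234 228 228 171 129 117  92  65  58  60  59
241 162 169 140 109 155 213 236 240 240 240 240 240 240 240 240 240 240 240 240 233 191 117  91  65  58  59  58  55
242 124 133 100  59  77 133 198 231 240 240 240 240 240 240 240 240 240 240 240 229 172  91  65  58  59  58  55  49
243  82  85  66  43  64  84 124 183 222 240 241 240 240 240 240 240 240 240 227 171 100
[... 488 characters left out ...]
  55
248  57  54  57  72  95 115 120 118 117 117 110  90  82 114 119  59  75 114 119  94  68  55  39  25  19  18  56 146
249  51  40  51  54  65  91 113 121 118 118 117 112  92  72  51  70 110 119  95  67  54  41  31  19  19  55 145 224
250  33  25  37  48  54  62  83 105 119 120 119 118 113 103  97 109 119  93  66  54  40  35  35  33  59 146 224 241
251  30  27  24  32  47  54  58  73  99 118 123 120 119 119 123 123  93  67  55  41  35  37  37  66 148 224 241 227
252  37  35  30  26  30  43  50  54  66  92 115 123 130 137 124  95  66  57  44  36  39  38  65 149 224 241 228 174
253  84  38  37  31  20  26  39  52  54  63  83 107 126 126  95  66  55  43  39  38  38  68 150 224 241 228 174 137
```

```bash
python3 - <<'E'
from h import *
C=np.array([.5713,-.1648])
print(side("scene",(286,249),-.055,C),side("scene",(286.5,244.5),-.055,C))
E
python3 -m jog '[[[-1,-0.001,0,0,0],[-1,-0.0015,0,0,0]]]'|sed -n '2p;4,6p'; python3 st.py
```

```text
(np.float64(-0.0811), np.float64(0.0879)) (np.float64(-0.0808), np.float64(0.1089))
tool_pos: [0.5623, -0.1625, 0.1134]
contact_force: [-4.6, -1.6, 1.2]
opening: 0.0602
grip_force: 5.0
p [ 0.5623 -0.1625  0.1134] F [-4.57 -1.63  1.21] T [-0.078  0.6   -0.027]
```

```bash
python3 -m jog '[[[0.6,0.0008,0,0,0],[0.6,0.0008,0,0,0],[0.6,0.0008,0,0,0],[0.6,0.0008,0,0,0]]]'|sed -n '2p;4,6p'; python3 -m jog '[[[0.6,0,0,-0.015,0],[0.6,0,0,-0.03,0],[0.6,0,0,-0.045,0],[0.6,0,0,-0.06,0],[0.6,0,0,-0.06,0]]]'|sed -n '2p;4,6p'; python3 -m jog '[[[-1,0.02,0,0,0],[-1,0.04,0,0,0],[-1,0.055,0,0,0],[-1,0.055,0,0,0],[-1,0.055,0,0,0]]]'|sed -n '1,2p;4,6p'
python3 - <<'E'
from h import *
im=robot.read_camera("scene");cv2.imwrite("pics/scene15.png",im[:,:,::-1])
g=cv2.cvtColor(im,cv2.COLOR_RGB2GRAY)
for r in range(240,253): print(r,' '.join(f"{v:3d}" for v in g[r,272:296]))
o=robot.observe();C=np.array([.5713,-.1648]);d=o["tool_pos"][:2]-C;print(d@[.9925,-.1219],d@[.1219,.9925],o["contact_force"])
E
```

```text
tool_pos: [0.5626, -0.1624, 0.1138]
contact_force: [-0.7, 0.0, 0.1]
opening: 0.0733
grip_force: 0.0
tool_pos: [0.564, -0.163, 0.1768]
contact_force: [0.6, -1.1, 0.2]
opening: 0.0733
grip_force: 0.0
time: 15.32
tool_pos: [0.5077, -0.1559, 0.1734]
contact_force: [-0.2, 0.1, 0.9]
opening: 0.0445
grip_force: 0.0
240  97  97  95 106 124 129 129 128 129 129 129 128 129 128 129 128 128 129 129 129 128 129 155 176
241  90  94  90 103 127 129 129 128 128 128 128 129 128 129 129 129 128 129 128 129 128 128 119  92
242  67  82  87 104 129 131 129 129 129 129 129 128 129 128 128 128 129 129 128 128 128 120  92  65
243  42  49  55  72  97 113 130 128 129 128 129 129 128 129 129 128 129 128 129 129 119  91  65  59
244  27  20  30  47  62  81 107 122 129 129 129 129 128 128 128 129 128 129 128 118  92  64  59  57
245  34  35  50  57  59  60  71  93 116 131 128 128 128 129 129 128 128 128 119  92  66  58  58  55
246  51  50  59  59  59  58  58  64  85 113 130 128 128 128 128 129 127 117  89  65  59  58  54  49
247  56  52  58  58  60  58  58  59  60  77 105 122 129 128 128 128 116  88  63  59  58  54  50  38
248  52  48  55  56  58  59  59  59  60  58  69  93 116 130 128 118  89  62  58  57  54  48  36  25
249  48  40  51  54  55  57  60  59  58  59  60  65  84 111 119  90  64  59  57  54  49  34  22  24
250  32  26  37  47  55  55  57  59  58  58  58  59  61  75  83  65  59  57  55  50  35  23  19  28
251  19  18  22  32  48  53  55  56  58  58  59  59  58  58  59  58  58  54  48  34  22  21  26  64
252  18  19  19  19  31  44  51  55  56  58  60  60  60  59  58  56  54  49  35  22  21  25  65 149
-0.06350706634969674 0.0009830076186535793 [-0.35919945 -0.69674724 -0.08670562]
```

```bash
python3 -m jog '[[[-1,0,0,0.015,0],[-1,0,0,0.03,0],[-1,0,0,0.045,0],[-1,0,0,0.058,0],[-1,0,0,0.062,0]]]'|sed -n '2p;4,6p'; python3 -m jog '[[[-1,0,0,0.002,0],[-1,0,0,0.004,0],[-1,0,0,0.006,0],[-1,0,0,0.006,0]]]'|sed -n '2p;4,6p'; python3 -m jog '[[[-1,0,0,0.001,0],[-1,0,0,0.002,0],[-1,0,0,0.002,0]]]'|sed -n '2p;4p'
```

```text
tool_pos: [0.5078, -0.1556, 0.1094]
contact_force: [-0.5, 0.2, -0.4]
opening: 0.0074
grip_force: 0.0
tool_pos: [0.5083, -0.156, 0.1059]
contact_force: [-0.3, -0.4, 1.0]
opening: 0.0005
grip_force: 0.0
tool_pos: [0.508, -0.1559, 0.1038]
contact_force: [-0.1, 0.0, 0.6]
```

```bash
python3 -m jog '[[[-1,0,0,0.001,0],[-1,0,0,0.002,0],[-1,0,0,0.002,0]]]'|sed -n '2p;4p'; python3 -m jog '[[[-1,0,0,0.001,0],[-1,0,0,0.002,0],[-1,0,0,0.002,0]]]'|sed -n '2p;4p'; python3 -m jog '[[[-1,0,0,0.001,0],[-1,0,0,0.002,0],[-1,0,0,0.002,0]]]'|sed -n '2p;4p'
```

```text
tool_pos: [0.5078, -0.1559, 0.1015]
contact_force: [0.2, -0.1, -0.7]
tool_pos: [0.5078, -0.1559, 0.0995]
contact_force: [0.5, 1.1, -0.0]
tool_pos: [0.5078, -0.1559, 0.0975]
contact_force: [-0.2, -0.4, -0.1]
```

```bash
python3 -m jog '[[[-1,0,0,0.001,0],[-1,0,0,0.0015,0],[-1,0,0,0.0015,0]]]'|sed -n '2p;4p'; python3 -m jog '[[[-1,0,0,0.0005,0],[-1,0,0,0.001,0],[-1,0,0,0.001,0]]]'|sed -n '2p;4p'; python3 -m jog '[[[-1,0,0,0.0005,0],[-1,0,0,0.001,0],[-1,0,0,0.001,0]]]'|sed -n '2p;4p'
```

```text
tool_pos: [0.5079, -0.1559, 0.0961]
contact_force: [0.4, -0.1, -0.2]
tool_pos: [0.5079, -0.1559, 0.0954]
contact_force: [-1.0, -0.5, 3.4]
tool_pos: [0.5079, -0.1559, 0.0947]
contact_force: [-2.9, 0.6, 8.1]
```

```bash
python3 -m jog '[[[-1,0,0,-0.015,0],[-1,0,0,-0.05,0],[-1,0,0,-0.09,0],[-1,0,0,-0.12,0]]]'|sed -n '2p;4p'; python3 -m jog '[[[-1,0.03,0.02,0,0],[-1,0.06,0.06,-0.02,0],[-1,0.08,0.1,-0.04,0],[-1,0.08,0.14,-0.04,0],[-1,0.08,0.17,-0.04,0]]]'|sed -n '2p;4p'; python3 -m jog '[[[-1,0,0.04,0,0],[-1,0,0.08,0,0],[-1,0,0.12,0,0],[-1,0,0.15,0,0],[-1,0,0.15,0,0]]]'|sed -n '1,2p;4p'
python3 - <<'E'
from h import *
C=np.array([.5713,-.1648]);u=np.array([np.cos(np.radians(-7)),np.sin(np.radians(-7))]);v=np.array([-u[1],u[0]])
for n in("scene","top"):
    im=robot.read_camera(n);cv2.imwrite(f"pics/{n}20.png",im[:,:,::-1])
    h=cv2.cvtColor(im,cv2.COLOR_RGB2HSV);w=((h[...,1]<40)&(h[...,2]>100)).astype(np.uint8)
    # region well inside the case
    q=np.array([proj(n,x,l,.088) for x,l in((.075,.062),(.075,-.062),(-.098,-.062),(-.098,.062))]).astype(np.int32)
    m=np.zeros_like(w);cv2.fillConvexPoly(m,q,1);m&=w;m=cv2.morphologyEx(m,cv2.MORPH_OPEN,np.ones((3,3)))
    b=max(blobs(m,50),key=cv2.contourArea);P=ray(n,b,.088)[:,:2];d=P-C
    print(n,rect(P),"x",(d@u).min().round(4),(d@u).max().round(4),"y",(d@v).min().round(4),(d@v).max().round(4))
    for b in blobs(orange(im),30):
        d=ray(n,b,.098)[:,:2]-C
        if abs(d@v).max()<.1: print(" orange x",(d@u).min().round(4),(d@u).max().round(4),len(b))
E
```

```text
tool_pos: [0.5082, -0.1561, 0.2166]
contact_force: [0.4, -0.5, -0.2]
tool_pos: [0.4478, 0.0202, 0.2557]
contact_force: [0.7, -0.2, -0.1]
time: 19.03
tool_pos: [0.4662, 0.1729, 0.2537]
contact_force: [-1.2, -0.5, -0.8]
scene (array([ 554. , -162.3]), array([157.6, 122.8]), -7.7) x -0.0957 0.0607 y -0.0617 0.0627
 orange x 0.0653 0.0958 81
top (array([ 555.2, -162.7]), array([160.9, 122.6]), -6.7) x -0.0968 0.064 y -0.0615 0.0613
```

Run:
```python
from h import *
for n in("scene","top"):
    im=cv2.imread(f"pics/{n}20.png")
    for l in(-.048,.045,-.012,.0):
        xs=np.arange(-.1,.1,.004)
        print(n,l,' '.join("%d:%s"%(x*1000,'/'.join(map(str,im[int(round(p[1])),int(round(p[0]))][::-1]))) for x in xs for p in [proj(n,x,l,.088)]))
```

```text
scene -0.048 -100:48/50/52 -96:87/89/93 -92:107/110/114 -88:104/107/112 -83:151/148/149 -79:232/228/228 -75:233/228/228 -71:233/228/227 -67:233/228/227 -63:233/228/228 -59:232/228/227 -55:232/228/228 -51:232/229/228 -47:232/228/227 -43:232/228/227 -39:232/228/228 -35:232/228/228 -31:232/228/228 -27:232/227/227 -23:232/228/228 -19:232/227/227 -15:232/228/228 -11:232/228/228 -7:232/228/227 -3:232/228/227 0:232/228/227 4:232/228/227 8:232/228/227 12:232/228/227 16:232/228/227 20:232/228/227 24:231/227/227 28:232/227/227 32:232/228/227 36:232/227/227 40:232/227/227 44:232/227/227 48:232/227/227 52:224/220/220 56:226/221/221 60:187/182/182 64:16/17/19 68:26/19/17 72:159/77/7 76:220/108/4 80:228/115/6 84:228/115/3 88:228/116/7 92:228/116/4 96:228/116/7
scene 0.045 -100:53/54/56 -96:95/97/101 -92:104/107/111 -88:104/107/111 -83:195/190/190 -79:229/224/225 -75:232/227/227 -71:232/227/227 -67:232/227/227 -63:232/227/227 -59:232/228/227 -55:231/227/226 -51:231/227/227 -47:231/227/227 -43:231/227/226 -39:231/227/226 -35:231/228/227 -31:231/227/226 -27:231/227/226 -23:231/227/227 -19:203/198/197
[... 4172 characters left out ...]
-88:104/103/103 -83:165/161/159 -79:196/191/192 -75:229/228/228 -71:234/232/232 -67:234/233/233 -63:235/234/233 -59:235/234/235 -55:235/233/233 -51:235/234/234 -47:234/233/232 -43:235/233/233 -39:170/167/166 -35:103/100/97 -31:68/66/64 -27:69/68/69 -23:139/142/142 -19:136/136/138 -15:132/133/133 -11:129/130/131 -7:221/220/218 -3:157/155/152 0:176/173/171 4:200/196/196 8:118/115/114 12:106/104/101 16:216/213/210 20:146/144/142 24:220/217/214 28:153/149/147 32:74/70/70 36:216/213/210 40:151/149/147 44:181/178/175 48:166/162/161 52:99/95/94 56:175/170/169 60:225/222/220 64:235/174/137 68:172/100/49 72:224/137/60 76:236/145/59 80:237/143/58 84:237/140/58 88:236/138/54 92:236/139/54 96:235/136/51
```

```bash
python3 -c "
from cell import robot
print(robot.hand_in())"
```

```text
the job is handed in; nothing more can be done
None
```

I fitted the cassette and handed the job in. Both cameras show it flat in the bay with its lip under the ledge and its front edge under the roller; the highest force I read was about 9–10 N, and no pass/fail result came back.

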